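# Load a cracker in the colour reader and close its cover

### The arm

A 6-joint arm with a two-finger parallel gripper is mounted at the origin on the work surface; the furniture and walls round the work are solid. World frame = base frame: x ahead of the robot, y to its left, z up, the work surface at z = 0. Lengths are in m, angles in degrees, forces in N, time in s.
With the tool pointing down it reaches from about 0.4 to 0.825 m from the base axis. Payload 7 kg.
Tool frame: the origin (TCP) lies between the finger pads; the fingertips stand 22 mm ahead of it and the grasp point (between the pads) lies 3 mm ahead of it; z points along the fingers, y is the line along which they close (so a half turn about z gives the same grasp; the last joint's range is limited). The gripper opens to 88 mm and grips with 3 to 60 N. Pads are 19 mm wide; open, the fingers measure 130 mm over their backs; the gripper's body (78 mm by 193 mm) begins 47 mm behind the grasp point.
Start: joints at [80.85, 20.546, 0.682, 0, -70.136, -16.507], TCP at [0.292, 0.608, 0.249] pointing down, gripper open.
Joint ranges: [-176.03, 176.03], [-82.01, 121.73], [-58.28, 71.71], [-173.87, 95.51], [-174.79, -0.11], [-173.66, 173.66]. Speed limits (degrees/s): [136.94, 136.94, 172.46, 180, 180, 180].

### API

Orientations are given as [roll, pitch, yaw] about the fixed x, y, z axes, in that order (R = Rz(yaw) Ry(pitch) Rx(roll)).
In Python, from plant import r, vision gives the robot as it stands.
- The arm moves only by the shell command python3 -m pendant 'ROWS' [FORCE]. ROWS is JSON, a list that holds one entry, the list of rows, each a list of 7 numbers: the shift along the tool's x, y, z scaled (see below), then the turn, a rotation vector about the tool's x, y, z scaled (see below), then the opening, from -1 (shut) to 1 (fully open). In form: [[[x, y, z, wx, wy, wz, fingers], ...]]. A call has exactly 8 rows; each row shifts and turns the commanded pose from where the row before left it, along the tool's axes as they then stand; what a row does not reach is not made up. The controller multiplies each number of a shift by 20 mm and each number of a turn by 4 degrees. A row lasts 1/10 s, in which the tool goes at most 50 mm and 8.59 degrees, less where a joint would pass 70% of its speed; a pose out of reach is approached as far as the arm can. A call with a number of a shift or a turn outside -1 to 1 is refused whole. A call with a gripper value outside its range is refused whole. The fingers move at their own pace and stop on an object; FORCE is the grip in N (left out, the last holds). Time passes only in rows, so rows that do not move let the fingers close, or fill a call up. It gives the time, the measured TCP pose, the force, the opening and the grip force at its end, in the units of the state.
- r.get_state(): the state, without advancing time (a new reading comes with each control period).
- vision.capture(name): name is "scene" or "top" or "wrist"; returns a dict with "frame" (384x512x3 uint8, blue, green, red), "depth" (384x512 float32, m along the optical axis (not along the pixel's ray), 0 where there is no reading), "camera_matrix" (3x3 intrinsics, pixels), "extrinsics" (4x4, takes a point from world to camera coordinates); the wrist camera has in their place "hand_eye" (4x4, takes a point from camera to tool coordinates, whose origin is the TCP and whose axes are the flange's). Camera axes: x right, y up, looking along -z (the intrinsics and any distortion apply to the point x, -y, -z); pixel columns grow to the right and rows downward; lengths in m; the calibration is good to about 2 mm. A picture is of the moment at which its call begins: read the wrist's pose just before it.
- r.close_job(): hands the job in; it is judged then, once.
The state is a dict: "time_s": time; "joints": joint angles; "qd": joint speeds; "joint_torque": joint torques, N m; "tcp_pos": TCP position; "eef_rot": TCP orientation; "contact_force": force on the tool from outside, world axes, zero at the start; "moment": the same for the moment, N m; "gripper_width": finger opening in m; "gripper_force": force on a finger pad.
Only numpy, scipy, OpenCV 4.12 (cv2) and the standard library are available. Lean on these libraries where they do the work, as an engineer would, in place of code of your own. Each camera call takes 0.05 s, during which the arm holds its last target. There are 200 camera calls.

### The job

Lay the cracker flat on the small raised black stage of the white colour reader, centred and with its edges square to the reader (any way round), while the cover stands open. Then lower the hinged cover so gently that its sprung pad comes to rest on the cracker under the cover's own weight, never dropping it or pressing hard, and let go. Leave the eraser where it is.

Things in the scene. Friction and masses are not known exactly. Their poses are not given: they have to be found in the camera images.
- cracker: pale speckled cracker, a rigid slab 64 (its x) x 54 (its y) x 6 mm, 20 g, lying flat on the worktop; origin at the centre of its underside, z up. Grip it across the 54 mm by its edges. Tall booth panels stand about 0.22 m behind the robot's base and 0.14 m to its right; leaning the hand outward keeps the elbow off the rear panel.
- reader: white clamshell colour reader, fixed: base 150 x 120 mm, 18 mm high, reaching from x = -50 to +100 mm and y = -60 to +60 mm in its own frame; origin on the worktop directly under the centre of the stage; its x axis points from the front (bar side) to the hinge, y to the left of someone facing it from the front, z up. Two hinge cheeks at x = +68..+98 mm, y = +-41..57 mm, rise to 71 mm.
- stage_top (a point): centre of the top face of the stage, a black 40 x 40 mm plate, 5 mm thick, on a 24 mm post, square to the reader; its height is set anew each time, 45 to 57 mm above the worktop. Narrower than the cracker, which overhangs it on all sides. Axes as the reader's.
- cover_body (a joint): angle of the reader's cover, rad: 0 = level, grows as it opens; 1.57 = upright, up to 1.95 = leaning back. It starts open, between 1.58 and 1.74. The hinge is stiff enough to hold the cover near upright; below about 1.1 the cover falls by its weight (about 0.6 kg). With the cracker under the pad it comes to rest near 0 (roughly -0.08 to +0.12), depending on the stage's height.
- cover_hinge (a point): fixed point on the hinge line of the cover: reader frame x = +80, y = 0, z = 62 mm. The hinge runs along the reader's y.
- cover_bar (a point): middle of the round steel handle bar of the cover, 11 mm thick, along the reader's y, 65 mm free length between its two arms. It lies 145 mm in front of the hinge line and 14 mm above it when the cover is level, and turns with the cover. The gap between the bar and the edge of the cover plate is 29 mm. The bar may turn between the fingers.
- pad: sprung pad of the cover; origin at the centre of the underside of the square 44 mm pad under the cover. 80 mm from the hinge line, 6 mm below it when level; directly over the stage then. The pad gives up to 9 mm on a spring of about 4 N per mm; its z axis points out of the top of the cover.
- eraser: loose eraser in a green sleeve, 20 x 42 x 13 mm, lying near the cracker; origin at the centre of its underside. Leave alone.

How it is judged (in metres and radians):
On the way:
1. the cracker lies on the stage, let go, with the cover still open (horizontal distance between cracker and stage_top below 0.012 m and distance between cracker and stage_top below 0.015 m and angle between cracker's own z axis and vertical below 0.1 rad and linear speed of cracker below 0.02 m/s and contact force between the fingers and cracker below 0.05 N and value of joint cover_body above 1.2 rad), for 0.2 s.
At the end, for the whole second after the job is handed in: the cracker lies flat (within 0.1 rad) on the stage, its centre within 12 mm of the stage's centre sideways, its edges square to the reader within 0.2 rad (any quarter turn), and the cover is down (below 0.2 rad) with its pad resting on the cracker; everything at rest (horizontal distance between cracker and stage_top below 0.012 m and distance between cracker and stage_top below 0.015 m and (angle between the x axis of cracker and the x axis of reader, either way round below 0.2 rad or angle between the x axis of cracker and the y axis of reader, either way round below 0.2 rad) and angle between cracker's own z axis and vertical below 0.1 rad and contact force between pad and cracker above 1 N and value of joint cover_body below 0.2 rad and z of cracker in the frame of pad above -0.01 m and linear speed of cracker below 0.02 m/s); the robot touches nothing.
It fails at once if the cover fell or was swung down onto its rest (faster than 3 rad/s below 0.2 rad) (value of joint cover_body below 0.2 rad and velocity of joint cover_body below -3 rad/s).
It fails at once if the cover slammed or pressed on the cracker with more than 15 N (contact force between pad and cracker above 15 N).
It fails at once if the eraser was moved by more than 25 mm (distance of eraser from where it was at the start of the episode above 0.025 m).
It also fails if it takes over 72 s, if anything falls off the work surface, if the arm or the gripper's body presses on something with over 40 N, if the wrist force passes 120 N, or if a joint passes its speed limit or range.

## Working session

There is one attempt and no reset: what is moved stays moved. The work goes in short steps, Python scripts to look and compute and a shell command to move; the robot and the scene stay as the last step left them, time stands still between calls to the robot, and variables do not carry over. Pictures are saved under pics/ and viewed, at most 10 in all, crops included, and the job is handed in when it is done.

```bash
mkdir -p pics; ls; cat > h.py <<'E'
import numpy as np, cv2, pickle
from plant import r, vision
from scipy.spatial.transform import Rotation as R
def T_tool(s=None):
    s=s or r.get_state(); T=np.eye(4); T[:3,:3]=R.from_euler('xyz',s['eef_rot'],degrees=True).as_matrix(); T[:3,3]=s['tcp_pos']; return T
def cap(name,tag):
    s=r.get_state(); c=vision.capture(name); cv2.imwrite(f'pics/{tag}.png',c['frame'])
    c['c2w']=T_tool(s)@np.array(c['hand_eye']) if name=='wrist' else np.linalg.inv(np.array(c['extrinsics']))
    pickle.dump(c,open(f'{tag}.pkl','wb')); return c
def load(tag): return pickle.load(open(f'{tag}.pkl','rb'))
def ray(c,u,v):
    K=np.array(c['camera_matrix']); d=np.array([(u-K[0,2])/K[0,0],-(v-K[1,2])/K[1,1],-1]); return c['c2w'][:3,3],c['c2w'][:3,:3]@d
def onz(c,u,v,z):
    o,d=ray(c,u,v); return o+d*(z-o[2])/d[2]
def dep(c,u,v):
    o,d=ray(c,u,v); return o+d*c['depth'][int(round(v)),int(round(u))]
def cloud(c):
    K=np.array(c['camera_matrix']); v,u=np.mgrid[:384,:512]; D=c['depth']
    P=np.stack([(u-K[0,2])/K[0,0]*D,-(v-K[1,2])/K[1,1]*D,-D],-1); return P@c['c2w'][:3,:3].T+c['c2w'][:3,3]
E
python3 - <<'E'
from h import *
s=r.get_state(); print(s)
for n in ['scene','top','wrist']:
    c=cap(n,n+'0'); print(n,c['c2w'].round(3).tolist(),np.array(c['camera_matrix']).tolist(),[k for k in c])
a=np.hstack([cv2.imread(f'pics/{n}0.png') for n in ['scene','top']]); cv2.imwrite('pics/a.png',cv2.resize(a,(800,300)))
E
```

```text
pics
{'time_s': 0.0, 'joints': array([ 8.08508470e+01,  2.05902735e+01,  6.34879331e-01, -1.88629778e-02,
       -7.01356178e+01, -1.65060256e+01]), 'qd': array([ 0.02760265,  0.09370045, -0.0141475 , -0.03496949,  0.02784689,
        0.14604835]), 'joint_torque': array([-1.11808067e-04, -5.82728577e+01,  2.93045461e+01,  6.99710771e+00,
        6.76569500e-03, -1.66954387e-04]), 'tcp_pos': array([0.29208758, 0.60804229, 0.24764812]), 'eef_rot': array([ 1.79907700e+02, -8.85850081e-03, -2.56615952e+01]), 'contact_force': array([ 0.83260874, -0.24015464, -0.16781114]), 'moment': array([ 0.04354811,  0.03130529, -0.07050647]), 'gripper_force': 0.0, 'gripper_width': 0.08754544957105748}
scene [[-0.863, -0.353, 0.362, 0.733], [0.505, -0.627, 0.593, 0.763], [0.018, 0.694, 0.719, 0.68], [0.0, 0.0, 0.0, 1.0]] [[377.77422733260954, 0.0, 252.3595242954978], [0.0, 377.77422733260954, 194.0795107945785], [0.0, 0.0, 1.0]] ['frame', 'depth', 'camera_matrix', 'extrinsics', 'c2w']
top [[0.027, 0.989, -0.147, 0.316], [-0.999, 0.023, -0.028, 0.23], [-0.024, 0.148, 0.989, 0.945], [0.0, 0.0, 0.0, 1.0]] [[452.3743252399233, 0.0, 258.7081432177821], [0.0, 452.3743252399233, 193.91572520119348], [0.0, 0.0, 1.0]] ['frame', 'depth', 'camera_matrix', 'extrinsics', 'c2w']
wrist [[-0.433, 0.867, 0.247, 0.359], [-0.902, -0.417, -0.117, 0.577], [0.002, -0.273, 0.962, 0.385], [0.0, 0.0, 0.0, 1.0]] [[292.00234560615615, 0.0, 259.9395657956989], [0.0, 292.00234560615615, 191.9927745724423], [0.0, 0.0, 1.0]] ['frame', 'depth', 'camera_matrix', 'hand_eye', 'c2w']
```

View pics/top0.png

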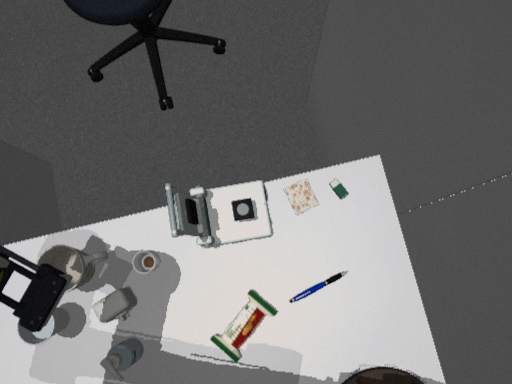

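View pics/scene0.png

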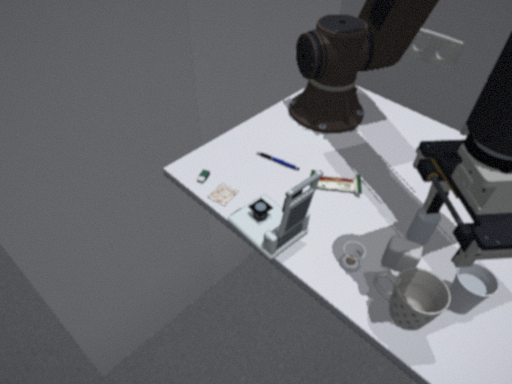

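Top view: reader base around (240,212) with its hinge to the left (+y), stage (243,209), cracker (301,196), eraser (339,188).

```bash
python3 - <<'E'
from h import *
c=load('top0'); im=c['frame'][165:255,160:355]; cv2.imwrite('pics/b.png',cv2.resize(im,None,fx=4,fy=4,interpolation=cv2.INTER_CUBIC))
for n,(u,v) in dict(crk=(301,196),stage=(243,209),base=(225,235),base2=(260,195),er=(342,191)).items(): print(n,dep(c,u,v).round(4))
E
```

```text
crk [0.4531 0.1677 0.0047]
stage [0.417  0.2853 0.0552]
base [0.3668 0.3227 0.0182]
base2 [0.4508 0.2532 0.021 ]
er [0.4648 0.0831 0.0106]
```

View pics/b.png

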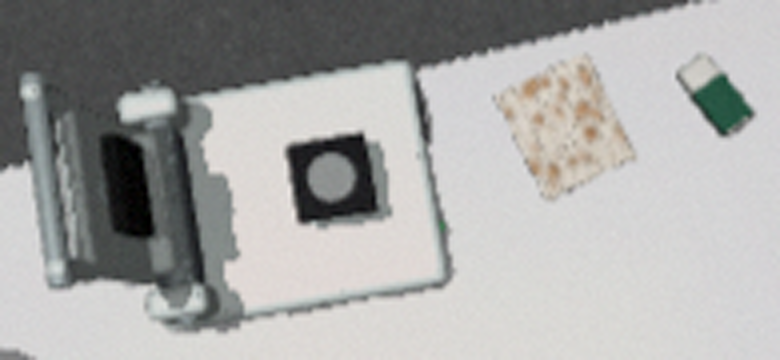

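Crop: cracker corners (497,97),(588,55),(635,157),(552,199); stage corners (288,147),(364,134),(378,212),(300,224); reader front edge (412,62)–(448,284); bar from (33,85) to (58,275).

```bash
python3 - <<'E'
from h import *
c=load('top0'); f=lambda p,z:onz(c,160+(p[0]+.5)/4-.5,165+(p[1]+.5)/4-.5,z)
ck=np.array([f(p,.006) for p in [(497,97),(588,55),(635,157),(552,199)]])
P=cloud(c); st=P[204:214,236:250,2]; 
zs=np.median(P[207:211,240:246,2]); print('stage z',zs, np.percentile(P[204:214,236:250,2],[20,50,80]))
sg=np.array([f(p,zs) for p in [(288,147),(364,134),(378,212),(300,224)]])
fe=np.array([f(p,.018) for p in [(412,62),(448,284)]])
ang=lambda d:np.degrees(np.arctan2(d[1],d[0]))
print('ck',ck.mean(0),[ (np.linalg.norm(ck[(i+1)%4]-ck[i]).round(4),ang(ck[(i+1)%4]-ck[i]).round(1)) for i in range(4)])
print('sg',sg.mean(0),[ (np.linalg.norm(sg[(i+1)%4]-sg[i]).round(4),ang(sg[(i+1)%4]-sg[i]).round(1)) for i in range(4)])
print('front',fe,np.linalg.norm(fe[1]-fe[0]),ang(fe[1]-fe[0]))
for n in ['top0','scene0','wrist0']:
    P=cloud(load(n)); m=(P[...,2]>.08)&(P[...,2]<.26)&(P[...,0]>.3)&(P[...,0]<.5)&(P[...,1]>.3)&(P[...,1]<.5)
    Q=P[m]; print(n,len(Q), Q.max(0).round(3) if len(Q) else '')
    if len(Q):
        t=Q[Q[:,2]>Q[:,2].max()-.012]; print(len(t),t.mean(0),t.min(0),t.max(0))
# bar endpoints per top image
print([f(p,.2) for p in [(33,85),(58,275)]])
print(dep(c,166+2,165+22),dep(c,160+11,165+45))
E
```

```text
stage z 0.05163758502083421 [0.04960304 0.05077349 0.05205012]
ck [0.45232699 0.166515   0.006     ] [(np.float64(0.0529), np.float64(-63.6)), (np.float64(0.0591), np.float64(-154.9)), (np.float64(0.0487), np.float64(118.3)), (np.float64(0.0607), np.float64(29.2))]
sg [0.41661465 0.28599676 0.05163759] [(np.float64(0.0384), np.float64(-78.8)), (np.float64(0.0397), np.float64(-168.2)), (np.float64(0.0391), np.float64(100.2)), (np.float64(0.039), np.float64(10.8))]
front [[0.4826793  0.24869813 0.018     ]
 [0.36802839 0.22733747 0.018     ]] 0.11662379346024325 -169.44620358449077
top0 1237 [0.44  0.407 0.214]
357 [0.39604394 0.39413346 0.2088596 ] [0.35249116 0.38102408 0.20260149] [0.44048838 0.40702565 0.21418853]
scene0 1207 [0.444 0.409 0.212]
264 [0.40256901 0.39805584 0.2080769 ] [0.3544181  0.38444543 0.20133319] [0.44353262 0.40922507 0.21170752]
wrist0 99 [0.372 0.383 0.104]
35 [0.36443956 0.3803556  0.09676562] [0.36258357 0.37740571 0.09212857] [0.36729709 0.3819248  0.1040083 ]
[array([0.43646144, 0.40365822, 0.2       ]), array([0.35730071, 0.38875815, 0.2       ])]
[0.4331394  0.40127122 0.20887816] [0.39487185 0.39390581 0.20989278]
```

View pics/wrist0.png

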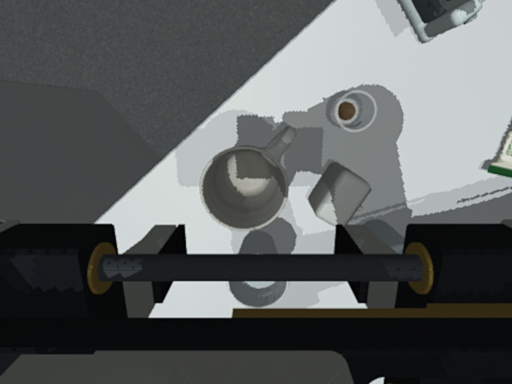

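The wrist view shows only mugs and the reader's bar end at upper right (440,20). Estimates: stage centre (0.417, 0.286, 0.0515), reader x axis at 100.8° world, cover ≈1.68 rad, cracker (0.452, 0.1665) with its long axis at 27°. I'll move over the cracker, high.

```bash
python3 -m pendant '[[[0.5,0.5,-1,0,0,0,1],[1,1,-1,0,0,0,1],[1,1,-1,0,0,0,1],[1,1,0,0,0,0,1],[1,1,0,0,0,0,1],[1,1,0,0,0,0,1],[1,1,0,0,0,0,1],[1,1,0,0,0,0,1]]]' && python3 - <<'E'
from h import *
s=r.get_state(); print(s['joints'].round(2),s['tcp_pos'],s['eef_rot'])
E
python3 -m pendant '[[[1,1,0,0,0,0,1],[1,1,0,0,0,0,1],[1,1,0,0,0,0,1],[1,1,0,0,0,0,1],[1,1,0,0,0,0,1],[1,1,0,0,0,0,1],[1,1,0,0,0,0,1],[1,1,0,0,0,0,1]]]' && python3 - <<'E'
from h import *
s=r.get_state(); print(s['joints'].round(2),s['tcp_pos'],s['eef_rot'])
E
```

```text
time_s: 0.95
tcp_pos: [0.3627, 0.407, 0.3084]
eef_rot: [180.0, 0.0, -25.7]
contact_force: [0.3, 0.5, -0.4]
gripper_width: 0.088
gripper_force: 0.0
[ 6.889e+01  6.310e+00 -1.027e+01 -1.000e-02 -7.343e+01 -4.540e+00] [0.36267676 0.4069994  0.30839902] [ 1.79986338e+02  7.01075934e-03 -2.56541196e+01]
time_s: 1.75
tcp_pos: [0.4375, 0.1935, 0.3085]
eef_rot: [180.0, 0.0, -25.7]
contact_force: [-0.1, 0.3, 0.7]
gripper_width: 0.0877
gripper_force: 0.0
[ 4.749e+01 -4.700e-01 -1.750e+01 -1.000e-02 -7.297e+01  1.686e+01] [0.43754193 0.19353692 0.3084991 ] [ 1.79998820e+02  8.39176574e-03 -2.56518915e+01]
```

```bash
python3 -m pendant '[[[0,0,0,0,0,-1,1],[0,0,0,0,0,-1,1],[0,0,0,0,0,-1,1],[0,0,0,0,0,-1,1],[0,0,0,0,0,-1,1],[0,0,0,0,0,-1,1],[0,0,0,0,0,-1,1],[0,0,0,0,0,-1,1]]]' && python3 -m pendant '[[[0,0,0,0,0,-1,1],[0,0,0,0,0,-1,1],[0,0,0,0,0,-1,1],[0,0,0,0,0,-1,1],[0,0,0,0,0,-1,1],[0,0,0,0,0,-0.2,1],[0,0,0,0,0,0,1],[0,0,0,0,0,0,1]]]' && python3 - <<'E'
from h import *
s=r.get_state(); print(s['joints'].round(2),s['tcp_pos'],s['eef_rot'],s['time_s'])
c=cap('wrist','wrist1')
E
```

```text
time_s: 2.55
tcp_pos: [0.4373, 0.1946, 0.3084]
eef_rot: [180.0, 0.0, 6.5]
contact_force: [0.2, 0.9, -0.0]
gripper_width: 0.088
gripper_force: 0.0
time_s: 3.35
tcp_pos: [0.4374, 0.1947, 0.3085]
eef_rot: [180.0, 0.0, 27.1]
contact_force: [0.9, 0.7, 0.4]
gripper_width: 0.0874
gripper_force: 0.0
[ 47.61  -0.43 -17.47  -0.   -72.97  69.45] [0.43741883 0.19471544 0.30848414] [1.79998813e+02 9.02833131e-03 2.70548368e+01] 3.35
```

View pics/wrist1.png

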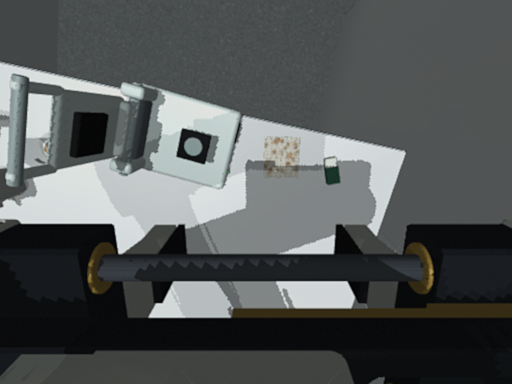

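The wrist view from above shows the stage at (193,147), cracker about (282,157) and eraser (332,171). I'll refine the positions and fit the arm's planar model for elbow clearance.

```bash
python3 - <<'E'
from h import *
from scipy.optimize import least_squares
c=load('wrist1')
im=c['frame']; cv2.imwrite('pics/c.png',cv2.resize(im[70:230,0:370],(800,346),interpolation=cv2.INTER_CUBIC))
print('crk depth',dep(c,282,157),'stage',dep(c,193,147),'crk z0',onz(c,281.5,157.5,.006),'stage',onz(c,193.5,146.5,.0516),'er',dep(c,332,173))
D=[(20.546,.682,.292,.608,.249),(6.31,-10.27,.36268,.407,.3084),(-.43,-17.47,.43742,.19472,.3085)]
def m(p,q2,d): return np.array([p[0]+p[1]*np.sin(q2)+p[2]*np.sin(d)+p[3]*np.cos(d), p[4]+p[1]*np.cos(q2)+p[2]*np.cos(d)-p[3]*np.sin(d)])
def f(p):
    e=[]
    for q2,q3,x,y,z in D: e+=list(m(p,np.radians(q2),np.radians(q2-q3))-[np.sqrt(x*x+y*y-.192**2),z])
    return e+[.01*p[2],]
s=least_squares(f,[.1,.4,0,.4,.1]); p=s.x; print(p,np.abs(s.fun).max())
for rr,z in [(.482,.024),(.505,.07),(.482,.1)]:
    t=[np.sqrt(rr*rr-.192**2),z]
    q=least_squares(lambda q:m(p,*q)-t,[-.2,.2],bounds=([-1.43,-2],[2,3])); q2,d=q.x
    print(rr,z,'q2',np.degrees(q2),'q3',np.degrees(q2-d),'j5',np.degrees(d)-90,'elbow rho',p[0]+p[1]*np.sin(q2),q.cost)
E
```

```text
crk depth [0.45577098 0.1660944  0.00097041] stage [0.41873744 0.28605464 0.05177938] crk z0 [0.45529551 0.16711745 0.006     ] stage [0.4196187  0.28575008 0.0516    ] er [0.47008936 0.08916006 0.01366886]
[ 0.00669563  0.60038583 -0.0027859   0.45733255 -0.15518166] 2.7858996285206535e-05
0.482 0.024 q2 18.911111018815348 q3 -38.96509149559932 j5 -32.123797485585335 elbow rho 0.20128120787794876 2.213730332356137e-19
0.505 0.07 q2 16.209408129834102 q3 -33.63569401986766 j5 -40.15489785029824 elbow rho 0.1742926066647098 9.568297505011916e-23
0.482 0.1 q2 11.691388212047302 q3 -34.642749215808024 j5 -43.66586257214467 elbow rho 0.12835788315211635 1.8168391902503784e-25
```

View pics/c.png

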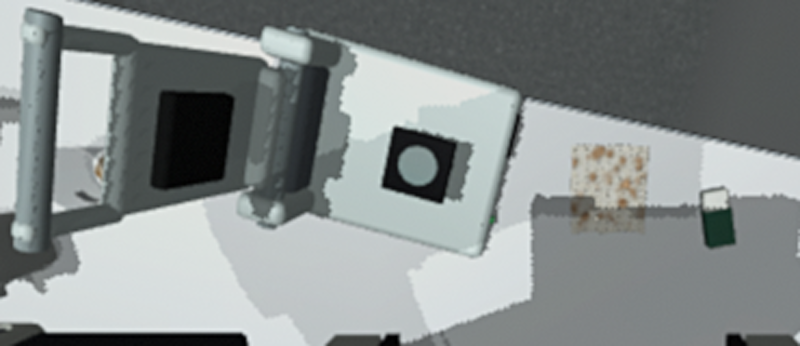

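```bash
python3 -m pendant '[[[0.1,0.2,1,0,0,0,0.5],[0,0.2,1,0,0,0,0.5],[0,0.2,1,0,0,0,0.5],[0,0.2,1,0,0,0,0.5],[0,0.2,1,0,0,0,0.5],[0,0.2,1,0,0,0,0.5],[0,0.2,1,0,0,0,0.5],[0,0.2,0.5,0,0,0,0.5]]]' && python3 - <<'E'
from h import *
s=r.get_state(); print(s['joints'].round(2),s['tcp_pos'],s['eef_rot'],s['time_s'])
c=cap('wrist','wrist2')
E
```

```text
time_s: 4.2
tcp_pos: [0.4533, 0.1665, 0.157]
eef_rot: [180.0, 0.1, 27.1]
contact_force: [-0.5, -0.1, 0.3]
gripper_width: 0.0659
gripper_force: 0.0
[ 4.356e+01  7.300e+00 -3.024e+01 -2.000e-02 -5.259e+01  7.354e+01] [0.45328099 0.16654233 0.1569994 ] [1.79980469e+02 1.23944170e-01 2.70874571e+01] 4.2
```

View pics/wrist2.png

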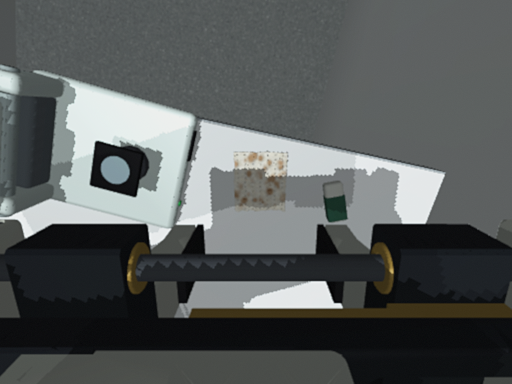

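Cracker spans (234..287, 152..210), centred at (260.5,181) and in line with the fingers; stage (116,168).

```bash
python3 - <<'E'
from h import *
c=load('wrist2'); print(onz(c,260.5,181,.006),onz(c,116.5,168.5,.0516), dep(c,116,168), onz(c,334,201,.013))
cs=[onz(c,*p,.0516)[:2] for p in [(96,142),(142,150),(137,196),(91,188)]]; print(cs)
cs=[onz(c,*p,.006)[:2] for p in [(234,152),(287,152),(287,210),(234,210)]]; print(cs)
E
```

```text
[0.4566825  0.16764729 0.006     ] [0.42100766 0.28591006 0.0516    ] [0.4208111  0.28678778 0.05058346] [0.47351262 0.09290688 0.013     ]
[array([0.4344206 , 0.30832296]), array([0.44545483, 0.27233864]), array([0.40603963, 0.26200408]), array([0.39482465, 0.29969091])]
[array([0.4709798 , 0.20435118]), array([0.4947988 , 0.15780438]), array([0.4415518 , 0.12880392]), array([0.41636134, 0.17805957])]
```

```bash
python3 -m pendant '[[[0.05,0,1,0,0,0,0.5],[0,0,1,0,0,0,0.5],[0,0,1,0,0,0,0.5],[0,0,1,0,0,0,0.5],[0,0,0.5,0,0,0,0.5],[0,0,0.5,0,0,0,0.5],[0,0,0,0,0,0,0.5],[0,0,0,0,0,0,0.5]]]'
```

```text
time_s: 5.05
tcp_pos: [0.4551, 0.1679, 0.0591]
eef_rot: [180.0, -0.0, 27.2]
contact_force: [-0.1, -0.5, -1.0]
gripper_width: 0.0659
gripper_force: 0.0
```

```bash
python3 -m pendant '[[[0,0,0.8,0,0,0,0.5],[0,0,0.5,0,0,0,0.5],[0,0,0.3,0,0,0,0.5],[0,0,0.12,0,0,0,0.5],[0,0,0,0,0,0,0.5],[0,0,0,0,0,0,-0.1],[0,0,0,0,0,0,-0.2],[0,0,0,0,0,0,-0.3]]]' 10 && python3 -m pendant '[[[0,0,0,0,0,0,-0.3],[0,0,0,0,0,0,-0.3],[0,0,0,0,0,0,-0.3],[0,0,0,0,0,0,-0.3],[0,0,0,0,0,0,-0.3],[0,0,-0.3,0,0,0,-0.3],[0,0,-0.7,0,0,0,-0.3],[0,0,-1,0,0,0,-0.3]]]'
```

```text
time_s: 5.85
tcp_pos: [0.455, 0.1678, 0.0245]
eef_rot: [-180.0, -0.0, 27.1]
contact_force: [0.2, 0.2, 1.8]
gripper_width: 0.0538
gripper_force: 10.0
time_s: 6.65
tcp_pos: [0.4539, 0.167, 0.0639]
eef_rot: [180.0, 0.2, 27.1]
contact_force: [0.6, 0.0, 0.2]
gripper_width: 0.054
gripper_force: 10.0
```

```bash
python3 -m pendant '[[[0,0,-1,0,0,0,-0.3],[0,0,-1,0,0,0,-0.3],[0,0,-1,0,0,0,-0.3],[0,0,-1,0,0,0,-0.3],[0,0,-0.5,0,0,0.5,-0.3],[0,0,0,0,0,1,-0.3],[0,0,0,0,0,1,-0.3],[0,0,0,0,0,1,-0.3]]]' && python3 -m pendant '[[[0,0,0,0,0,1,-0.3],[0,0,0,0,0,1,-0.3],[0,0,0,0,0,1,-0.3],[0,0,0,0,0,1,-0.3],[0,0,0,0,0,1,-0.3],[0,0,0,0,0,1,-0.3],[0,0,0,0,0,1,-0.3],[0,0,0,0,0,1,-0.3]]]' && python3 -m pendant '[[[0,0,0,0,0,1,-0.3],[0,0,0,0,0,1,-0.3],[0,0,0,0,0,1,-0.3],[0,0,0,0,0,1,-0.3],[0,0,0,0,0,1,-0.3],[0,0,0,0,0,1,-0.3],[0,0,0,0,0,1,-0.3],[0,0,0,0,0,1,-0.3]]]' | head -3 && python3 - <<'E'
from h import *
from scipy.ndimage import label
for n,(u,v) in dict(top0=(243,209),wrist1=(193,147),wrist2=(116,168)).items():
    c=load(n); P=cloud(c); g=c['frame'].max(2)
    x=np.linalg.norm(P[...,:2]-[.419,.286],axis=-1)
    m=(x<.045)&(np.abs(P[...,2]-.0515)<.008)
    vs,us=np.nonzero(m); pts=np.array([onz(c,a,b,.0516)[:2] for a,b in zip(us,vs)],np.float32)*1000
    print(n,len(pts),cv2.minAreaRect(pts))
    # front edge of base: base-top points
    B=P[(np.abs(P[...,2]-.0185)<.006)&(x<.12)&(c['frame'].min(2)>150)][:,:2].astype(np.float32)*1000
    print('  base',len(B),cv2.minAreaRect(B))
E
```

```text
time_s: 7.45
tcp_pos: [0.4545, 0.1675, 0.1544]
eef_rot: [-180.0, 0.0, 13.0]
contact_force: [-0.9, -0.2, -1.3]
gripper_width: 0.054
gripper_force: 10.0
time_s: 8.25
tcp_pos: [0.4544, 0.1674, 0.1542]
eef_rot: [180.0, 0.0, -19.0]
contact_force: [0.2, 0.2, -0.1]
gripper_width: 0.054
gripper_force: 10.0
time_s: 9.05
tcp_pos: [0.4544, 0.1674, 0.1542]
eef_rot: [180.0, 0.0, -51.0]
top0 401 ((418.3299865722656, 287.0213317871094), (40.0389518737793, 39.89455032348633), 11.468235969543457)
  base 2372 ((412.668701171875, 312.016357421875), (116.21244049072266, 147.45143127441406), 11.330068588256836)
wrist1 894 ((420.28900146484375, 287.1771545410156), (40.009098052978516, 39.91992950439453), 11.422381401062012)
  base 4775 ((415.09991455078125, 307.1300964355469), (118.29275512695312, 136.92822265625), 11.357782363891602)
wrist2 2251 ((420.4643859863281, 286.58062744140625), (40.25748825073242, 40.540950775146484), 11.268184661865234)
  base 10754 ((415.15264892578125, 310.4808654785156), (117.76740264892578, 144.79942321777344), 11.194894790649414)
```

```bash
python3 -m pendant '[[[0,0,0,0,0,1,-0.3],[0,0,0,0,0,1,-0.3],[0,0,0,0,0,1,-0.3],[0,0,0,0,0,1,-0.3],[0,0,0,0,0,1,-0.3],[0,0,0,0,0,1,-0.3],[0,0,0,0,0,0.9,-0.3],[0,0,0,0,0,0,-0.3]]]' && python3 -m pendant '[[[-0.6,0.1,0,0,0,0,-0.3],[-1,0.1,0,0,0,0,-0.3],[-1,0.1,0,0,0,0,-0.3],[-1,0.1,0,0,0,0,-0.3],[-1,0.1,0,0,0,0,-0.3],[-1,0,0,0,0,0,-0.3],[-0.6,0,0,0,0,0,-0.3],[0,0,0,0,0,0,-0.3]]]' && python3 - <<'E'
from h import *
T=T_tool(); print(T[:3,:3].T@(np.array([.4196,.2869,.0516+.0245])-T[:3,3])*1000/20, r.get_state()['joints'].round(1)); cap('scene','scene1')
cap('wrist','wrist3')
im=load('scene1')['frame'][120:300,160:400]; w=load('wrist3')['frame']
cv2.imwrite('pics/d.png',np.hstack([cv2.resize(im,(512,384)),w])[:, :1024][:, ::1] if 0 else cv2.resize(np.hstack([cv2.resize(im,(512,384)),w]),(800,300)))
E
```

```text
time_s: 9.85
tcp_pos: [0.4545, 0.1675, 0.1542]
eef_rot: [180.0, -0.0, -78.5]
contact_force: [-0.1, 0.5, -1.3]
gripper_width: 0.0538
gripper_force: 10.0
time_s: 10.65
tcp_pos: [0.4198, 0.2886, 0.1541]
eef_rot: [-180.0, 0.0, -78.3]
contact_force: [0.1, 0.1, -0.3]
gripper_width: 0.0541
gripper_force: 10.0
[0.08352615 0.02594808 3.90106253] [ 56.6   9.9 -27.5   0.  -52.6 -44.9]
```

View pics/d.png

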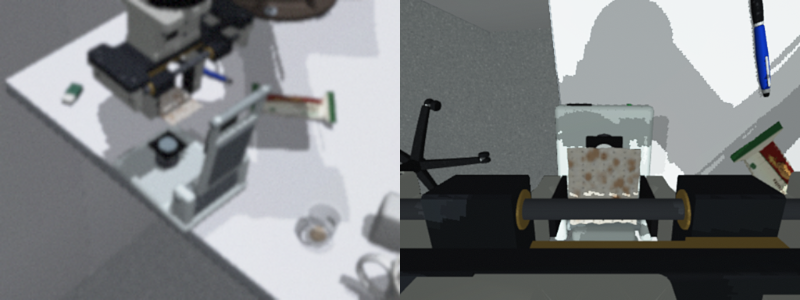

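The cracker is held over the stage, level, and the cover is still open. I'll check its offset in the hand while descending.

```bash
python3 - <<'E'
from h import *
c=load('wrist3'); P=cloud(c); f=c['frame'].astype(int)
m=(np.abs(P[...,2]-.1355)<.006)&(np.linalg.norm(P[...,:2]-[.4198,.2886],axis=-1)<.06); m[:189-5]=0
m&=(f[...,2]>110)
vs,us=np.nonzero(m); print(us.min(),us.max(),vs.min(),vs.max(),np.median(P[m][:,2]))
T=T_tool(); z=T[2,3]-.0185
q=np.array([onz(c,u,v,z)-T[:3,3] for u,v in zip(us,vs)])@T[:3,:3]
print('tool x max',np.percentile(q[:,0],[0,1,99,100])*1000,'y',np.percentile(q[:,1],[1,99])*1000)
E
python3 -m pendant '[[[0.08,0,1,0,0,0.1,-0.3],[0,0,1,0,0,0,-0.3],[0,0,0.8,0,0,0,-0.3],[0,0,0.4,0,0,0,-0.3],[0,0,0.2,0,0,0,-0.3],[0,0,0.2,0,0,0,-0.3],[0,0,0.15,0,0,0,-0.3],[0,0,0,0,0,0,-0.3]]]'
```

```text
202 336 188 286 0.13287231661758978
tool x max [-30.85179629 -29.44954589  30.42704221  31.02437405] y [-26.14468595  26.02342488]
time_s: 11.55
tcp_pos: [0.4205, 0.2856, 0.0792]
eef_rot: [-180.0, 0.0, -78.9]
contact_force: [1.3, 0.8, -0.5]
gripper_width: 0.054
gripper_force: 10.0
```

```bash
python3 -m pendant '[[[-0.07,0.03,0,0,0,0,-0.3],[0,0,0.05,0,0,0,-0.3],[0,0,0,0,0,0,-0.3],[0,0,0.05,0,0,0,-0.3],[0,0,0,0,0,0,-0.3],[0,0,0.04,0,0,0,-0.3],[0,0,0,0,0,0,-0.3],[0,0,0,0,0,0,-0.3]]]'
```

```text
time_s: 12.35
tcp_pos: [0.4196, 0.2868, 0.0763]
eef_rot: [180.0, -0.0, -78.9]
contact_force: [-0.9, -0.9, 0.0]
gripper_width: 0.0546
gripper_force: 10.0
```

```bash
for i in 1; do python3 -m pendant '[[[0,0,0.03,0,0,0,-0.3],[0,0,0,0,0,0,-0.3],[0,0,0,0,0,0,-0.3],[0,0,0,0,0,0,-0.3],[0,0,0,0,0,0,-0.3],[0,0,0,0,0,0,-0.3],[0,0,0,0,0,0,-0.3],[0,0,0,0,0,0,-0.3]]]'; done; python3 -m pendant '[[[0,0,0.03,0,0,0,-0.3],[0,0,0,0,0,0,-0.3],[0,0,0,0,0,0,-0.3],[0,0,0,0,0,0,-0.3],[0,0,0,0,0,0,-0.3],[0,0,0,0,0,0,-0.3],[0,0,0,0,0,0,-0.3],[0,0,0,0,0,0,-0.3]]]'
```

```text
time_s: 13.15
tcp_pos: [0.4196, 0.2868, 0.0757]
eef_rot: [180.0, -0.0, -78.9]
contact_force: [-0.3, -0.4, 0.3]
gripper_width: 0.0541
gripper_force: 10.0
time_s: 13.95
tcp_pos: [0.4197, 0.2869, 0.0755]
eef_rot: [-180.0, 0.0, -78.9]
contact_force: [-1.2, -0.1, 6.0]
gripper_width: 0.0544
gripper_force: 10.0
```

```bash
python3 -m pendant '[[[0,0,-0.015,0,0,0,-0.3],[0,0,0,0,0,0,0.25],[0,0,0,0,0,0,0.3],[0,0,0,0,0,0,0.4],[0,0,0,0,0,0,0.5],[0,0,0,0,0,0,0.5],[0,0,-0.2,0,0,0,0.5],[0,0,-0.5,0,0,0,0.5]]]' && python3 -m pendant '[[[0,0,-1,0,0,0,0.5],[0,0,-1,0,0,0,0.5],[0,0,-1,0,0,0,0.5],[0,0,-1,0,0,0,0.5],[0,0,-0.5,0,0,0,0.5],[0,0,0,0,0,0,0.5],[0,0,0,0,0,0,0.5],[0,0,0,0,0,0,0.5]]]' && python3 - <<'E'
from h import *
for n in ['wrist','top']:
    c=cap(n,n+'4'); P=cloud(c)
    m=(np.abs(P[...,2]-.0575)<.004)&(np.linalg.norm(P[...,:2]-[.4196,.2869],axis=-1)<.05)
    vs,us=np.nonzero(m); pts=np.array([onz(c,a,b,.0575)[:2] for a,b in zip(us,vs)],np.float32)*1000
    print(n,len(pts),np.median(P[m][:,2]),cv2.minAreaRect(pts) if len(pts)>5 else '')
s=r.get_state(); print(s['tcp_pos'],s['eef_rot'],s['joints'].round(1))
w=cv2.resize(load('top4')['frame'][150:270,150:310],(512,384)); cv2.imwrite('pics/e.png',cv2.resize(np.hstack([w,load('wrist4')['frame']]),(800,300)))
E
```

```text
time_s: 14.75
tcp_pos: [0.4192, 0.2864, 0.0893]
eef_rot: [179.9, -0.1, -78.9]
contact_force: [-0.0, -0.7, -0.8]
gripper_width: 0.0656
gripper_force: 0.0
time_s: 15.55
tcp_pos: [0.4192, 0.2863, 0.1785]
eef_rot: [179.9, -0.1, -78.9]
contact_force: [0.1, -0.6, -0.7]
gripper_width: 0.0654
gripper_force: 0.0
wrist 3175 0.05456870298662114 ((419.9923095703125, 286.6855163574219), (53.62073516845703, 62.03587341308594), 11.145872116088867)
top 32 0.05479519901661972 ((403.80194091796875, 293.0322265625), (6.220935344696045, 39.80964660644531), 12.777447700500488)
[0.41925089 0.28641907 0.17849611] [ 1.79917645e+02 -6.97342971e-02 -7.88619013e+01] [ 56.5   8.3 -25.8  -0.  -56.1 -45.4]
```

View pics/e.png

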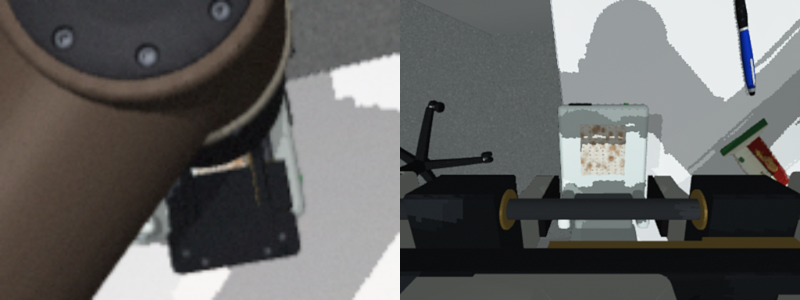

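The cracker rests flat, centred on the stage within about 1 mm, with the cover open. Next I measure the bar and plan its arc.

```bash
cat >> h.py <<'E'
O=np.array([.4196,.2869,0]); ya=np.radians(101.35); RX=np.array([np.cos(ya),np.sin(ya),0]); RY=np.array([-np.sin(ya),np.cos(ya),0])
def reader(P): d=P-O; return np.stack([d@RX,d@RY,d[...,2]],-1)*1000
def world(p): return O+(p[0]*RX+p[1]*RY+np.array([0,0,p[2]]))/1000
def bar(t): return np.array([80-145*np.cos(t)+14*np.sin(t),0,62+145*np.sin(t)+14*np.cos(t)])
E
python3 - <<'E'
from h import *
from scipy.optimize import least_squares
cap('scene','scene2')
for n in ['top0','scene0','scene2','wrist1']:
    c=load(n); Q=reader(cloud(c)).reshape(-1,3)
    rr=np.hypot(Q[:,0]-80,Q[:,2]-62); m=(rr>136)&(rr<156)&(abs(Q[:,1])<28)&(Q[:,2]>150)&(Q[:,0]<150)
    B=Q[m]
    if len(B)<10: print(n,len(B)); continue
    cam=reader(c['c2w'][:3,3][None])[0]
    # fit cylinder radius 5.5 centre (x,z)
    s=least_squares(lambda p:np.hypot(B[:,0]-p[0],B[:,2]-p[1])-5.5,[B[:,0].mean(),B[:,2].mean()-4],loss='soft_l1')
    x,z=s.x; E=Q[(np.hypot(Q[:,0]-x,Q[:,2]-z)<9)]
    print(n,len(B),s.x,'rad',np.hypot(x-80,z-62),'theta',np.arctan2(z-62,-(x-80))-np.arctan2(14,145),'y range',np.percentile(E[:,1],[1,99]),'rms',np.sqrt((s.fun**2).mean()))
E
```

```text
top0 225 [110.57079457 204.5903625 ] rad 145.83067221846798 theta 1.685741677354688 y range [-42.22835573  45.50602183] rms 0.9755136804753648
scene0 157 [110.13381198 204.63149588] rad 145.77993772033426 theta 1.682751577928177 y range [-45.43347092 693.73956442] rms 0.7367603158764616
scene2 158 [110.23450433 204.65794634] rad 145.82666047223577 theta 1.6833896654573084 y range [-45.90227586 694.92135726] rms 0.7833219174411965
wrist1 1194 [110.81236511 204.93128415] rad 146.21475244125602 theta 1.6868683409098155 y range [-44.85639919  43.08695187] rms 0.7081869113329844
```

```bash
python3 -m pendant '[[[0,0,-1,0,0,0,-0.2],[0,0,-1,0,0,0,-0.2],[0,0,-1,0,0,0,-0.2],[0,0,-1,0,0,0,-0.2],[0,0,-1,0,0,0,-0.2],[0,0,-1,0,0,-0.5,-0.2],[0,0,0,0,0,-1,-0.2],[0,0,0,0,0,-1,-0.2]]]' 25 | head -3 && python3 -m pendant '[[[0,0,0,0,0,-1,-0.2],[0,0,0,0,0,-1,-0.2],[0,0,0,0,0,-1,-0.2],[0,0,0,0,0,-1,-0.2],[0,0,0,0,0,-1,-0.2],[0,0,0,0,0,-1,-0.2],[0,0,0,0,0,-1,-0.2],[0,0,0,0,0,-1,-0.2]]]' | head -3 && python3 -m pendant '[[[0,0,0,0,0,-1,-0.2],[0,0,0,0,0,-1,-0.2],[0,0,0,0,0,-1,-0.2],[0,0,0,0,0,-1,-0.2],[0,0,0,0,0,-1,-0.2],[0,0,0,0,0,-1,-0.2],[0,0,0,0,0,-1,-0.2],[0,0,0,0,0,-1,-0.2]]]' | head -3 && python3 -m pendant '[[[0,0,0,0,0,-1,-0.2],[0,0,0,0,0,-1,-0.2],[0,0,0,0,0,-1,-0.2],[0,0,0,0,0,-1,-0.2],[0,-0.5,0,0,0,0,-0.2],[0,-1,0,0,0,0,-0.2],[0,-1,0,0,0,0,-0.2],[0,-1,0,0,0,0,-0.2]]]' && python3 - <<'E'
from h import *
s=r.get_state(); T=T_tool(s); t=world([110.4,0,214.7]); print(t,T[:3,:3].T@(t-T[:3,3])*50,s['joints'].round(1),s['eef_rot'])
E
```

```text
time_s: 16.5
tcp_pos: [0.4197, 0.287, 0.2997]
eef_rot: [-180.0, 0.0, -68.7]
time_s: 17.3
tcp_pos: [0.4195, 0.2867, 0.2988]
eef_rot: [179.9, 0.0, -36.7]
time_s: 18.1
tcp_pos: [0.4195, 0.2868, 0.2989]
eef_rot: [179.9, 0.0, -4.7]
time_s: 18.9
tcp_pos: [0.4056, 0.3577, 0.2993]
eef_rot: [180.0, 0.0, 11.1]
contact_force: [-0.3, -0.6, 0.6]
gripper_width: 0.0347
gripper_force: 0.0
[0.39787308 0.39514094 0.2147    ] [-0.01529275 -1.9118901   4.22823669] [ 62.2   6.1 -11.7  -0.  -72.2  38.9] [1.79993027e+02 7.08948109e-03 1.11172948e+01]
```

```bash
python3 -m pendant '[[[0,-1,0,0,0,0,-0.2],[0,-0.95,0,0,0,-0.06,-0.2],[0,0,0.5,0,0,0,-0.2],[0,0,0.5,0,0,0,-0.2],[0,0,0.5,0,0,0,-0.2],[0,0,0.3,0,0,0,-0.2],[0,0,0,0,0,0,-0.2],[0,0,0,0,0,0,-0.2]]]' && python3 - <<'E'
from h import *
s=r.get_state(); T=T_tool(s); t=world([110.4,0,214.7]); print(T[:3,:3].T@(t-T[:3,3])*50,s['joints'].round(1),s['eef_rot'])
c=cap('wrist','wrist5');cv2.imwrite('pics/f.png',c['frame'])
E
```

```text
time_s: 19.7
tcp_pos: [0.3988, 0.3935, 0.2637]
eef_rot: [180.0, -0.0, 11.4]
contact_force: [0.2, 0.1, 0.3]
gripper_width: 0.035
gripper_force: 0.0
[-0.03028215 -0.088787    2.44849581] [ 64.6   9.2 -12.7   0.  -68.1  36.7] [ 1.79999488e+02 -1.65526628e-02  1.13607124e+01]
```

View pics/f.png

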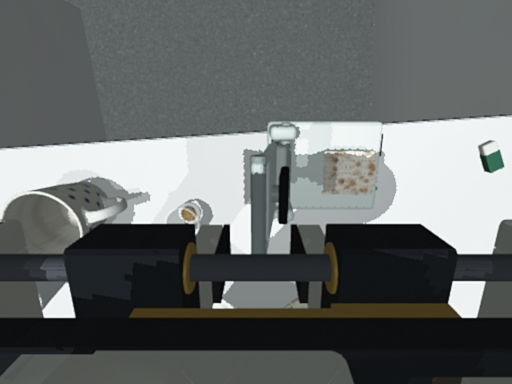

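The bar sits midway between the fingers (u≈260). Descend and grip.

```bash
python3 -m pendant '[[[0,-0.08,0.6,0,0,0,-0.2],[0,0,0.6,0,0,0,-0.2],[0,0,0.6,0,0,0,-0.2],[0,0,0.4,0,0,0,-0.2],[0,0,0.2,0,0,0,-0.2],[0,0,0,0,0,0,-0.5],[0,0,0,0,0,0,-0.7],[0,0,0,0,0,0,-0.9]]]' 25 && python3 -m pendant '[[[0,0,0,0,0,0,-0.9],[0,0,0,0,0,0,-0.9],[0,0,0,0,0,0,-0.9],[0,0,0,0,0,0,-0.9],[0,0,0,0,0,0,-0.9],[0,0,0,0,0,0,-0.9],[0,0,0,0,0,0,-0.9],[0,0,0,0,0,0,-0.9]]]' && python3 - <<'E'
from h import *
s=r.get_state(); p=reader(s['tcp_pos']); print(p, s['contact_force'])
t0=1.684; off=p-bar(t0); print('off',off)
ts=np.linspace(t0,0.1,33); prev=bar(t0)
for t in ts[1:]:
    b=bar(t); d=b-prev; print(round(t,3),'y %.2f z %.2f'%(-d[0]/20,-d[2]/20)); prev=b
E
```

```text
time_s: 20.55
tcp_pos: [0.3984, 0.3956, 0.216]
eef_rot: [-180.0, -0.0, 11.4]
contact_force: [-0.3, -0.2, 0.3]
gripper_width: 0.0168
gripper_force: 0.0
time_s: 21.35
tcp_pos: [0.3984, 0.3956, 0.2159]
eef_rot: [-180.0, -0.0, 11.4]
contact_force: [-1.4, 0.5, 5.0]
gripper_width: 0.0105
gripper_force: 25.0
[110.78178607  -0.57612916 215.87021188] [-1.44277959  0.50564096  4.99076574]
off [ 0.49189965 -0.57612916 11.3797814 ]
1.634 y 0.35 z -0.07
1.585 y 0.36 z -0.05
1.535 y 0.36 z -0.03
1.486 y 0.36 z -0.01
1.436 y 0.36 z 0.00
1.387 y 0.36 z 0.02
1.338 y 0.36 z 0.04
1.288 y 0.36 z 0.06
1.238 y 0.35 z 0.08
1.189 y 0.35 z 0.09
1.14 y 0.34 z 0.11
1.09 y 0.34 z 0.13
1.04 y 0.33 z 0.14
0.991 y 0.32 z 0.16
0.942 y 0.31 z 0.18
0.892 y 0.31 z 0.19
0.842 y 0.30 z 0.21
0.793 y 0.29 z 0.22
0.744 y 0.27 z 0.23
0.694 y 0.26 z 0.25
0.645 y 0.25 z 0.26
0.595 y 0.24 z 0.27
0.546 y 0.22 z 0.28
0.496 y 0.21 z 0.29
0.447 y 0.19 z 0.30
0.397 y 0.18 z 0.31
0.348 y 0.16 z 0.32
0.298 y 0.15 z 0.33
0.249 y 0.13 z 0.34
0.199 y 0.11 z 0.34
0.15 y 0.10 z 0.35
0.1 y 0.08 z 0.35
```

```bash
python3 -m pendant '[[[0,0.35,-0.07,0,0,0,-0.9],[0,0.36,-0.05,0,0,0,-0.9],[0,0.36,-0.03,0,0,0,-0.9],[0,0.36,-0.01,0,0,0,-0.9],[0,0.36,0,0,0,0,-0.9],[0,0.36,0.02,0,0,0,-0.9],[0,0.36,0.04,0,0,0,-0.9],[0,0.36,0.06,0,0,0,-0.9]]]' && python3 - <<'E'
from h import *
s=r.get_state(); p=reader(s['tcp_pos']); q=p-[.5,0,11.4]; print(p,q,'th',np.arctan2(q[2]-62,80-q[0])-.0963,'rad',np.hypot(q[2]-62,80-q[0]),s['eef_rot'],s['gripper_width'])
E
```

```text
time_s: 22.15
tcp_pos: [0.4095, 0.3382, 0.216]
eef_rot: [180.0, 0.0, 11.4]
contact_force: [-1.6, 1.2, 1.3]
gripper_width: 0.0102
gripper_force: 25.0
[ 5.22577328e+01 -2.10555869e-01  2.15985232e+02] [ 51.7577328   -0.21055587 204.58523167] th 1.2789544537112845 rad 145.3553368373246 [1.79975790e+02 2.87059438e-02 1.13725960e+01] 0.010236688979855373
```

Tracks well with low forces.

```bash
python3 -m pendant '[[[0,0.35,0.07,0,0,0,-0.9],[0,0.35,0.09,0,0,0,-0.9],[0,0.34,0.11,0,0,0,-0.9],[0,0.34,0.13,0,0,0,-0.9],[0,0.33,0.14,0,0,0,-0.9],[0,0.32,0.16,0,0,0,-0.9],[0,0.31,0.18,0,0,0,-0.9],[0,0.31,0.19,0,0,0,-0.9]]]' && python3 - <<'E'
from h import *
s=r.get_state(); p=reader(s['tcp_pos']); q=p-[.5,0,11.4]; print(p,q,'th',np.arctan2(q[2]-62,80-q[0])-.0963,'rad',np.hypot(q[2]-62,80-q[0]),s['eef_rot'],s['gripper_width'])
E
```

```text
time_s: 22.95
tcp_pos: [0.4199, 0.2864, 0.1944]
eef_rot: [180.0, 0.0, 11.4]
contact_force: [-3.3, 0.4, 1.1]
gripper_width: 0.0101
gripper_force: 25.0
[-5.71334323e-01 -1.41929864e-01  1.94355152e+02] [-1.07133432e+00 -1.41929864e-01  1.82955152e+02] th 0.8840105292542695 rad 145.61150351630968 [1.79977296e+02 3.69004152e-02 1.13765251e+01] 0.010116211857239992
```

```bash
python3 -m pendant '[[[0,0.3,0.21,0,0,0,-0.9],[0,0.29,0.22,0,0,0,-0.9],[0,0.27,0.23,0,0,0,-0.9],[0,0.26,0.25,0,0,0,-0.9],[0,0.25,0.26,0,0,0,-0.9],[0,0.24,0.27,0,0,0,-0.9],[0,0.22,0.28,0,0,0,-0.9],[0,0.2,0.29,0,0,0,-0.9]]]' && python3 - <<'E'
from h import *
s=r.get_state(); p=reader(s['tcp_pos']); q=p-[.5,0,11.4]; t=np.arctan2(q[2]-62,80-q[0])-.0963; print(p,q,'th',t,'rad',np.hypot(q[2]-62,80-q[0]),s['eef_rot'],s['gripper_width'])
prev=q
for t in [.45,.4,.35,.3,.25,.2,.16,.13,.11,.09,.08,.07,.06,.05,.04,.03,.02,.01,0]:
    b=bar(t); d=b-prev; print(round(t,3),'y %.3f z %.3f'%(-d[0]/20,-d[2]/20)); prev=b
E
```

```text
time_s: 23.75
tcp_pos: [0.428, 0.2468, 0.1541]
eef_rot: [180.0, 0.0, 11.4]
contact_force: [-4.0, 0.4, 1.3]
gripper_width: 0.0103
gripper_force: 25.0
[-40.9823891   -0.3171565  154.12598461] [-41.4823891   -0.3171565  142.72598461] th 0.4902064539853806 rad 145.8583403597882 [1.79983475e+02 1.70134661e-02 1.13818962e+01] 0.010269168694190388
0.45 y 0.150 z 0.252
0.4 y 0.181 z 0.316
0.35 y 0.165 z 0.324
0.3 y 0.149 z 0.332
0.25 y 0.132 z 0.339
0.2 y 0.115 z 0.346
0.16 y 0.079 z 0.280
0.13 y 0.052 z 0.212
0.11 y 0.031 z 0.142
0.09 y 0.028 z 0.143
0.08 y 0.013 z 0.072
0.07 y 0.012 z 0.072
0.06 y 0.012 z 0.072
0.05 y 0.011 z 0.072
0.04 y 0.010 z 0.072
0.03 y 0.010 z 0.072
0.02 y 0.009 z 0.072
0.01 y 0.008 z 0.072
0 y 0.007 z 0.072
```

```bash
python3 -m pendant '[[[0,0.15,0.25,0,0,0,-0.9],[0,0.18,0.31,0,0,0,-0.9],[0,0.16,0.32,0,0,0,-0.9],[0,0.15,0.33,0,0,0,-0.9],[0,0.13,0.34,0,0,0,-0.9],[0,0.11,0.34,0,0,0,-0.9],[0,0.08,0.28,0,0,0,-0.9],[0,0,0,0,0,0,-0.9]]]' && python3 - <<'E'
from h import *
s=r.get_state(); p=reader(s['tcp_pos']); q=p-[.5,0,11.4]; t=np.arctan2(q[2]-62,80-q[0])-.0963; print(p,q,'th',t,'rad',np.hypot(q[2]-62,80-q[0]),s['joint_torque'])
E
```

```text
time_s: 24.55
tcp_pos: [0.4317, 0.2278, 0.1103]
eef_rot: [179.9, 0.1, 11.4]
contact_force: [-1.0, -4.6, -1.4]
gripper_width: 0.0103
gripper_force: 25.0
[-60.37066785  -0.25145632 110.29089034] [-60.87066785  -0.25145632  98.89089034] th 0.15982608318501118 rad 145.62102475881883 [  1.36697207 -39.36676383  25.47612906   5.70453241   1.673586
   0.04954791]
```

```bash
python3 -m pendant '[[[0,0.05,0.21,0,0,0,-0.9],[0,0.03,0.14,0,0,0,-0.9],[0,0.03,0.14,0,0,0,-0.9],[0,0.013,0.07,0,0,0,-0.9],[0,0.012,0.07,0,0,0,-0.9],[0,0,0,0,0,0,-0.9],[0,0,0,0,0,0,-0.9],[0,0,0,0,0,0,-0.9]]]' && python3 -m pendant '[[[0,0.012,0.07,0,0,0,-0.9],[0,0,0,0,0,0,-0.9],[0,0.01,0.07,0,0,0,-0.9],[0,0,0,0,0,0,-0.9],[0,0,0,0,0,0,-0.9],[0,0,0,0,0,0,-0.9],[0,0,0,0,0,0,-0.9],[0,0,0,0,0,0,-0.9]]]' && python3 - <<'E'
from h import *
s=r.get_state(); p=reader(s['tcp_pos']); q=p-[.5,0,11.4]; t=np.arctan2(q[2]-62,80-q[0])-.0963; print(q,'th',t,'rad',np.hypot(q[2]-62,80-q[0]),s['contact_force'])
E
```

```text
time_s: 25.35
tcp_pos: [0.4322, 0.2251, 0.0984]
eef_rot: [179.9, 0.0, 11.4]
contact_force: [0.1, -5.6, -0.3]
gripper_width: 0.0101
gripper_force: 25.0
time_s: 26.15
tcp_pos: [0.4323, 0.2246, 0.0957]
eef_rot: [179.9, 0.0, 11.4]
contact_force: [-0.9, -6.2, -0.7]
gripper_width: 0.0101
gripper_force: 25.0
[-64.07185207  -0.23584544  84.31189218] th 0.05734585301080472 rad 145.78929690427117 [-0.872871   -6.24496992 -0.6591276 ]
```

```bash
for k in 1; do python3 -m pendant '[[[0,0.01,0.07,0,0,0,-0.9],[0,0,0,0,0,0,-0.9],[0,0,0,0,0,0,-0.9],[0,0,0,0,0,0,-0.9],[0,0.01,0.07,0,0,0,-0.9],[0,0,0,0,0,0,-0.9],[0,0,0,0,0,0,-0.9],[0,0,0,0,0,0,-0.9]]]'; done; python3 - <<'E'
from h import *
f=[]
for i in range(4):
    c=cap('scene','s'); f.append(r.get_state()['contact_force'])
s=r.get_state(); p=reader(s['tcp_pos']); q=p-[.5,0,11.4]; t=np.arctan2(q[2]-62,80-q[0])-.0963; print(q,'th',t,np.mean(f,0))
E
```

```text
time_s: 26.95
tcp_pos: [0.4324, 0.2242, 0.0929]
eef_rot: [179.9, 0.0, 11.4]
contact_force: [-1.2, -7.0, -1.9]
gripper_width: 0.01
gripper_force: 25.0
[-64.50788983  -0.23294587  81.48937529] th 0.0377583081392146 [ 0.12629161 -6.69971119 -0.95929108]
```

```bash
python3 -m pendant '[[[0,0.01,0.07,0,0,0,-0.9],[0,0,0,0,0,0,-0.9],[0,0,0,0,0,0,-0.9],[0,0,0,0,0,0,-0.9],[0,0,0,0,0,0,-0.9],[0,0,0,0,0,0,-0.9],[0,0,0,0,0,0,-0.9],[0,0,0,0,0,0,-0.9]]]'; python3 - <<'E'
from h import *
f=[]
for i in range(4):
    c=cap('scene','s'); f.append(r.get_state()['contact_force'])
s=r.get_state(); p=reader(s['tcp_pos']); q=p-[.5,0,11.4]; t=np.arctan2(q[2]-62,80-q[0])-.0963; print(q,'th',t,np.mean(f,0))
E
```

```text
time_s: 27.95
tcp_pos: [0.4325, 0.224, 0.0915]
eef_rot: [179.9, 0.0, 11.4]
contact_force: [-0.2, -6.7, -0.8]
gripper_width: 0.0104
gripper_force: 25.0
[-64.72453791  -0.25177993  80.08531589] th 0.02801926751818276 [-0.23037781 -6.72374277 -0.84742698]
```

```bash
python3 -m pendant '[[[0,0.03,0.07,0,0,0,-0.9],[0,0,0,0,0,0,-0.9],[0,0,0,0,0,0,-0.9],[0,0,0,0,0,0,-0.9],[0,0,0,0,0,0,-0.9],[0,0,0,0,0,0,-0.9],[0,0,0,0,0,0,-0.9],[0,0,0,0,0,0,-0.9]]]'; cat > m.py <<'E'
from h import *
f=[]
for i in range(4):
    c=cap('scene','s'); f.append(r.get_state()['contact_force'])
s=r.get_state(); p=reader(s['tcp_pos']); q=p-[.5,0,11.4]; t=np.arctan2(q[2]-62,80-q[0])-.0963; print(q,'th',t,np.mean(f,0))
E
python3 m.py
```

```text
time_s: 28.95
tcp_pos: [0.4325, 0.2238, 0.0901]
eef_rot: [180.0, 0.0, 11.4]
contact_force: [-1.1, -4.9, -1.6]
gripper_width: 0.0099
gripper_force: 25.0
[-64.95040153  -0.27157729  78.68471578] th 0.0183020154928306 [-1.74752226 -4.5870956  -1.14120748]
```

```bash
python3 -m pendant '[[[0,0.01,0.07,0,0,0,-0.9],[0,0,0,0,0,0,-0.9],[0,0,0,0,0,0,-0.9],[0,0,0,0,0,0,-0.9],[0,0,0,0,0,0,-0.9],[0,0,0,0,0,0,-0.9],[0,0,0,0,0,0,-0.9],[0,0,0,0,0,0,-0.9]]]';python3 m.py
```

```text
time_s: 29.95
tcp_pos: [0.4326, 0.2236, 0.0887]
eef_rot: [180.0, 0.0, 11.4]
contact_force: [-2.0, -4.9, -1.3]
gripper_width: 0.01
gripper_force: 25.0
[-65.13341909  -0.23234295  77.27240191] th 0.008544227378226438 [-1.69191863 -5.18372479 -1.33422736]
```

```bash
python3 -m pendant '[[[0,0.02,0.06,0,0,0,-0.9],[0,0,0,0,0,0,-0.9],[0,0,0,0,0,0,-0.9],[0,0,0,0,0,0,-0.9],[0,0,0,0,0,0,-0.9],[0,0,0,0,0,0,-0.9],[0,0,0,0,0,0,-0.9],[0,0,0,0,0,0,-0.9]]]' | head -2;python3 m.py
```

```text
time_s: 30.95
tcp_pos: [0.4326, 0.2234, 0.0875]
[-65.28224103  -0.27883719  76.15487726] th 0.0008236503134991663 [-2.29015881 -4.6338967  -2.21831032]
```

```bash
python3 -m pendant '[[[0,0.01,0.06,0,0,0,-0.9],[0,0,0,0,0,0,-0.9],[0,0,0,0,0,0,-0.9],[0,0,0,0,0,0,-0.9],[0,0,0,0,0,0,-0.9],[0,0,0,0,0,0,-0.9],[0,0,0,0,0,0,-0.9],[0,0,0,0,0,0,-0.9]]]'|head -2;python3 m.py
```

```text
time_s: 31.95
tcp_pos: [0.4326, 0.2233, 0.0864]
[-65.40464822  -0.29113103  75.02699349] th -0.0069472428488974725 [-3.39729658 -4.26034007 -1.29412696]
```

```bash
python3 - <<'E'
from h import *
for n in ['scene','wrist','top']:
    c=cap(n,n+'6'); Q=reader(cloud(c)).reshape(-1,3)
    m=(Q[:,0]>-25)&(Q[:,0]<60)&(abs(Q[:,1])<50)&(Q[:,2]>60)&(Q[:,2]<100); B=Q[m]
    if len(B)<30: print(n,len(B)); continue
    h=np.histogram(B[:,2],bins=np.arange(60,102,2)); print(n,len(B),h[0])
    md=np.median(B[:,2]); B=B[abs(B[:,2]-md)<6]
    k=np.polyfit(B[:,0],B[:,2],1); k=np.polyfit(B[abs(B[:,2]-np.polyval(k,B[:,0]))<2][:,0],B[abs(B[:,2]-np.polyval(k,B[:,0]))<2][:,2],1); print(k, 'theta',-np.arctan(k[0]))
    c2=Q[(Q[:,0]>-34)&(Q[:,0]<34)&(abs(Q[:,1])<29)&(Q[:,2]>48)&(Q[:,2]<60)]; print('crk pts',len(c2),np.median(c2,0) if len(c2) else '')
E
```

```text
scene 986 [  0   0   0   0   0   0   4   5  12  38 136 423 341  27   0   0   0   0
   0   0]
[-6.77332926e-03  8.37376982e+01] theta 0.0067732256847395055
crk pts 20 [ -1.71648436 -26.9814861   52.9415395 ]
wrist 12353 [   0    0    0    0    0    0    0   17   93  344 1312 4451 6046   90
    0    0    0    0    0    0]
[-5.00918170e-03  8.40451255e+01] theta 0.005009139808751365
crk pts 294 [-27.11056493 -15.5170437   53.87856205]
top 0
```

```bash
python3 -m pendant '[[[0,0.005,0.05,0,0,0,-0.9],[0,0,0,0,0,0,-0.9],[0,0,0,0,0,0,-0.9],[0,0,0,0,0,0,-0.9],[0,0,0,0,0,0,-0.9],[0,0,0,0,0,0,-0.9],[0,0,0,0,0,0,-0.9],[0,0,0,0,0,0,-0.9]]]' | head -2;python3 m.py
```

```text
time_s: 33.1
tcp_pos: [0.4327, 0.2232, 0.0855]
[-65.5261399   -0.28742161  74.05494966] th -0.013651693123589256 [-2.59835671 -3.81903572 -0.6644207 ]
```

```bash
python3 -m pendant '[[[0,0.005,0.05,0,0,0,-0.9],[0,0,0,0,0,0,-0.9],[0,0,0,0,0,0,-0.9],[0,0,0,0,0,0,-0.9],[0,0,0,0,0,0,-0.9],[0,0,0,0,0,0,-0.9],[0,0,0,0,0,0,-0.9],[0,0,0,0,0,0,-0.9]]]'|head -2;python3 m.py
```

```text
time_s: 34.1
tcp_pos: [0.4327, 0.2231, 0.0844]
[-65.62776919  -0.28321404  73.03199095] th -0.020689695730091204 [-3.29117657 -3.78344687 -0.76068247]
```

```bash
python3 -m pendant '[[[0,0.005,0.05,0,0,0,-0.9],[0,0,0,0,0,0,-0.9],[0,0,0,0,0,0,-0.9],[0,0,0,0,0,0,-0.9],[0,0,0,0,0,0,-0.9],[0,0,0,0,0,0,-0.9],[0,0,0,0,0,0,-0.9],[0,0,0,0,0,0,-0.9]]]' | head -2;python3 m.py
```

```text
time_s: 35.1
tcp_pos: [0.4327, 0.223, 0.0835]
[-65.71821851  -0.29451079  72.09050704] th -0.027163655687297852 [-3.50936907 -4.33598218 -0.43614408]
```

```bash
python3 -m pendant '[[[0,0.005,0.05,0,0,0,-0.9],[0,0,0,0,0,0,-0.9],[0,0,0,0,0,0,-0.9],[0,0,0,0,0,0,-0.9],[0,0,0,0,0,0,-0.9],[0,0,0,0,0,0,-0.9],[0,0,0,0,0,0,-0.9],[0,0,0,0,0,0,-0.9]]]'|head -2;python3 m.py; python3 - <<'E'
from h import *
c=cap('wrist','wrist7'); Q=reader(cloud(c)).reshape(-1,3)
m=(Q[:,0]>-25)&(Q[:,0]<60)&(abs(Q[:,1])<50)&(Q[:,2]>70)&(Q[:,2]<95); B=Q[m]
for i in range(3): k=np.polyfit(B[:,0],B[:,2],1); B=B[abs(B[:,2]-np.polyval(k,B[:,0]))<3]
print(k)
E
```

```text
time_s: 36.1
tcp_pos: [0.4327, 0.2229, 0.0826]
[-65.80363176  -0.27758776  71.18147158] th -0.03341155089255231 [-3.76868876 -4.52850641  0.80264594]
[1.72562156e-02 8.20277552e+01]
```

Load has passed from the hand to the pad (z force crossed zero). Release gently.

```bash
python3 -m pendant '[[[0,0,0,0,0,0,-0.76],[0,0,0,0,0,0,-0.74],[0,0,0,0,0,0,-0.7],[0,0,0,0,0,0,-0.65],[0,0,0,0,0,0,-0.6],[0,0,0,0,0,0,-0.56],[0,0,0,0,0,0,-0.56],[0,0,0,0,0,0,-0.56]]]' && python3 m.py && python3 - <<'E'
from h import *
c=cap('wrist','wrist8'); Q=reader(cloud(c)).reshape(-1,3)
m=(Q[:,0]>-25)&(Q[:,0]<60)&(abs(Q[:,1])<50)&(Q[:,2]>70)&(Q[:,2]<95); B=Q[m]
for i in range(3): k=np.polyfit(B[:,0],B[:,2],1); B=B[abs(B[:,2]-np.polyval(k,B[:,0]))<3]
print(k)
E
```

```text
time_s: 37.15
tcp_pos: [0.4331, 0.2233, 0.0826]
eef_rot: [-180.0, -0.0, 11.4]
contact_force: [0.0, -0.1, -0.1]
gripper_width: 0.0192
gripper_force: 0.0
[-65.68249352  -0.51546726  71.07126774] th -0.034112904437687996 [ 0.02742321  0.08128666 -0.04840025]
[1.78297293e-02 8.19931030e+01]
```

```bash
python3 -m pendant '[[[0,0,-0.2,0,0,0,-0.56],[0,0,-0.3,0,0,0,-0.56],[0,0,-0.4,0,0,0,-0.56],[0,0,-0.5,0,0,0,-0.56],[0,0,-1,0,0,0,-0.56],[0,0,-1,0,0,0,-0.56],[0,0,-1,0,0,0,-0.56],[0,0,-1,0,0,0,-0.56]]]' && python3 -m pendant '[[[0,0,-1,0,0,0,-0.56],[0,0,-1,0,0,0,-0.56],[0,0,-0.5,0,0,0,-0.56],[0,0,0,0,0,0,-0.56],[0,0,0,0,0,0,-0.56],[0,0,0,0,0,0,-0.56],[0,0,0,0,0,0,-0.56],[0,0,0,0,0,0,-0.56]]]' && python3 - <<'E'
from h import *
for n in ['wrist','scene']:
    c=cap(n,n+'9'); Q=reader(cloud(c)).reshape(-1,3)
    m=(Q[:,0]>-25)&(Q[:,0]<60)&(abs(Q[:,1])<50)&(Q[:,2]>70)&(Q[:,2]<95); B=Q[m]
    for i in range(3): k=np.polyfit(B[:,0],B[:,2],1); B=B[abs(B[:,2]-np.polyval(k,B[:,0]))<3]
    C=Q[(Q[:,0]>-36)&(Q[:,0]<36)&(abs(Q[:,1])<31)&(Q[:,2]>50)&(Q[:,2]<60)]
    print(n,k,'crk',len(C),C.min(0) if len(C) else '',C.max(0) if len(C) else '')
c=load('scene9'); P=cloud(c); f=c['frame'].astype(int); m=(f[...,1]>f[...,2]+15)&(f[...,1]>f[...,0])&(np.linalg.norm(P[...,:2]-[.468,.09],axis=-1)<.06); print('eraser green',m.sum(),P[m].mean(0))
c=load('scene0'); P=cloud(c); f=c['frame'].astype(int); m=(f[...,1]>f[...,2]+15)&(f[...,1]>f[...,0])&(np.linalg.norm(P[...,:2]-[.468,.09],axis=-1)<.06); print('eraser green0',m.sum(),P[m].mean(0))
E
```

```text
time_s: 38.2
tcp_pos: [0.4329, 0.223, 0.1923]
eef_rot: [-180.0, -0.0, 11.4]
contact_force: [-0.4, -1.2, -0.2]
gripper_width: 0.0192
gripper_force: 0.0
time_s: 39.0
tcp_pos: [0.4327, 0.2229, 0.2398]
eef_rot: [180.0, 0.1, 11.4]
contact_force: [0.2, 0.9, -0.5]
gripper_width: 0.0195
gripper_force: 0.0
wrist [1.34314138e-02 8.22655054e+01] crk 106 [-30.23838312 -27.27503721  51.76965503] [-27.18239173  25.6909877   56.06270424]
scene [1.01361895e-02 8.19281703e+01] crk 10 [-28.02701168 -28.16496331  50.49399391] [ 31.3678408  -25.89135301  55.01714821]
eraser green 33 [0.46621846 0.08755806 0.01272437]
eraser green0 46 [0.46770211 0.08772405 0.01312509]
```

```bash
python3 -c "
from plant import r
print(r.close_job())"
```

```text
the job is handed in; nothing more can be done
None
```

The cracker is flat and square on the stage, centred to about 1 mm, and the cover was lowered onto it by hand and released with its pad resting on it. The eraser is undisturbed and the job was handed in at about 39 s. The judge returned no verdict, and I inferred that the pad rests on the cracker from the wrist force and cover angle, not from a direct reading.

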